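Sensor housings in order of height on the test rail

ROBOT

A 7-joint arm with a two-finger parallel gripper is mounted at the origin on the work surface. World frame = base frame: x ahead of the robot, y to its left, z up, the work surface at z = 0. Lengths are in m, angles in rad, forces in N, time in s.
With the tool pointing down it reaches from about 0.425 to 0.875 m from the base axis. Payload 8.4 kg.
Tool frame: the origin (TCP) lies midway between the tips of the shut fingers; the grasp point (between the pads) lies 19 mm behind it (manip.tcp_to_grasp is the z of the grasp point in the tool frame, in m); z points along the fingers, y is the line along which they close (so a half turn about z gives the same grasp; the last joint's range is limited). The gripper opens to 87 mm and grips with 3 to 60 N. Pads are 19 mm wide; open, the fingers measure 117 mm over their backs; the gripper's body (75 mm by 190 mm) begins 51 mm behind the grasp point.
Start: joints at [1.099, 0.333, 0.04, 1.465, -0.013, 1.343, -0.059], TCP at [0.237, -0.605, 0.194] pointing down, gripper open.
Joint ranges: [-2.58, 2.58], [-0.38, 2.09], [-1.3, 1.39], [0.25, 2.4], [-1.5, 4.64], [0.08, 2.09], [-2.65, 2.65]. Speed limits (rad/s): [2.22, 2.22, 2.79, 2.79, 3.14, 3.14, 3.14].

INTERFACE

Orientations are given as a unit quaternion [x, y, z, w].
In Python, from plant import manip gives the robot as it stands. The module is installed in compiled form; this text tells all that it offers.
- The arm moves only by the tool arm_command, never from a script. Its argument "motion" is a list that holds one entry, the list of rows, each a list of 7 numbers: the shift along the tool's x, y, z each as a share of 0.2 m, from -1 to 1, then the turn, a rotation vector about the tool's x, y, z each as a share of 2 rad, from -1 to 1, then the closure in counts, from 0 (fully open) to 255 (shut). In form: [[[tx, ty, tz, wx, wy, wz, grip], ...]]. A call has exactly 8 rows; each row is the pose to reach, as a shift and turn from the pose commanded when the call began, along the tool's axes at that moment; what a row does not reach only later rows make up. A row lasts 1/8 s, in which the tool goes at most 62.5 mm and 10.7 degrees, less where a joint would pass 70% of its speed; a pose out of reach is approached as far as the arm can. A call with a number of a shift or a turn outside -1 to 1 is refused whole. A call with a gripper value outside its range is refused whole. The fingers move at their own pace and stop on an object; the grip force is fixed at half the most. Time passes only in rows, so rows that repeat a pose let the fingers close, or fill a call up. It gives the time, the measured TCP pose, the force, the opening and the grip force at its end, in the units of the state.
- manip.get_state(): the state, without advancing time (a new reading comes with each control period).
- manip.get_image(name): name is "scene" or "top"; returns a dict with "color" (480x640x3 uint8, red, green, blue), "mtx" (3x3 intrinsics, pixels), "R" (3x3) and "t" (3): a world point X has camera coordinates R X + t. Camera axes: x right, y down, z forward; pixel columns grow to the right and rows downward; lengths in m; the calibration is good to about 2 mm. A picture is of the moment at which its call begins. There is no depth.
- manip.job_done(): hands the job in; it is judged then, once.
The state is a dict: "time": time; "qpos": joint angles; "joint_vel": joint speeds; "tau": joint torques, N m; "tool_pos": TCP position; "eef_rot": TCP orientation; "force": force on the tool from outside, world axes, zero at the start; "torque": the same for the moment, N m; "width": finger opening in m; "gripper_force": force on a finger pad.
Only numpy, scipy, OpenCV 4.12 (cv2) and the standard library are available. Lean on these libraries where they do the work, as an engineer would, in place of code of your own. Each camera call takes 0.05 s, during which the arm holds its last target. There are 200 camera calls.

TASK

Line up the four metal sensor housings on the four round rubber pads of the test rail in order of height: the shortest on the pad next to the black connector box, then taller and taller, with the tallest on the pad at the far end of the row. Stand each one upright in the middle of its pad, connector stub up, and let go of it. Leave the white dropper bottle standing where it is.

Things in the scene. Friction and masses are not known exactly. Their poses are not given: they have to be found in the camera images.
- housing_a_mid (a point): The shortest sensor housing: an upright satin aluminium cylinder, 44 mm in diameter and 34 mm high, with a black connector stub (17 mm in diameter, 12 mm high) standing on its centre, 46 mm high in all; about 110 g (varies by up to 40 %). The point lies on its axis half-way up the whole height, 23 mm above its underside; z is up along the axis. It starts standing loose on the blue bench.
- housing_b_mid (a point): The second shortest sensor housing: an upright satin aluminium cylinder, 44 mm in diameter and 52 mm high, with a black connector stub (17 mm in diameter, 12 mm high) standing on its centre, 64 mm high in all; about 160 g (varies by up to 40 %). The point lies on its axis half-way up the whole height, 32 mm above its underside; z is up along the axis. It starts standing loose on the blue bench.
- housing_c_mid (a point): The second tallest sensor housing: an upright satin aluminium cylinder, 44 mm in diameter and 70 mm high, with a black connector stub (17 mm in diameter, 12 mm high) standing on its centre, 82 mm high in all; about 210 g (varies by up to 40 %). The point lies on its axis half-way up the whole height, 41 mm above its underside; z is up along the axis. It starts standing loose on the blue bench.
- housing_d_mid (a point): The tallest sensor housing: an upright satin aluminium cylinder, 44 mm in diameter and 88 mm high, with a black connector stub (17 mm in diameter, 12 mm high) standing on its centre, 100 mm high in all; about 260 g (varies by up to 40 %). The point lies on its axis half-way up the whole height, 50 mm above its underside; z is up along the axis. It starts standing loose on the blue bench.
- pad_a_top (a point): One of the four like round black rubber pads, 64 mm in diameter and 4 mm thick, fixed in one row on a flat aluminium rail (84 mm wide, 500 mm long, 8 mm thick, lying on the bench); the pads are about 90 mm apart, in the order a, b, c, d along the rail's +y; which end of the row has the connector box varies. The point is the centre of the pad's top face, about 12 mm above the bench; its y axis runs along the rail, its z is up.
- pad_b_top (a point): One of the four like round black rubber pads, 64 mm in diameter and 4 mm thick, fixed in one row on a flat aluminium rail (84 mm wide, 500 mm long, 8 mm thick, lying on the bench); the pads are about 90 mm apart, in the order a, b, c, d along the rail's +y; which end of the row has the connector box varies. The point is the centre of the pad's top face, about 12 mm above the bench; its y axis runs along the rail, its z is up.
- pad_c_top (a point): One of the four like round black rubber pads, 64 mm in diameter and 4 mm thick, fixed in one row on a flat aluminium rail (84 mm wide, 500 mm long, 8 mm thick, lying on the bench); the pads are about 90 mm apart, in the order a, b, c, d along the rail's +y; which end of the row has the connector box varies. The point is the centre of the pad's top face, about 12 mm above the bench; its y axis runs along the rail, its z is up.
- pad_d_top (a point): One of the four like round black rubber pads, 64 mm in diameter and 4 mm thick, fixed in one row on a flat aluminium rail (84 mm wide, 500 mm long, 8 mm thick, lying on the bench); the pads are about 90 mm apart, in the order a, b, c, d along the rail's +y; which end of the row has the connector box varies. The point is the centre of the pad's top face, about 12 mm above the bench; its y axis runs along the rail, its z is up.
- connector_box: The black connector box with two brass sockets on top, fixed on one end of the rail, about 85 mm beyond the centre of the end pad there: 60 mm across the rail, 36 mm along it, 45 mm high; origin at the centre of its underside. The other end has only a plain low grey stop bar, 14 mm along the rail and 20 mm high. Which end has which varies.
- bottle: White plastic dropper bottle, 40 mm in diameter and 90 mm high, about 120 g, standing loose among the housings; origin at the centre of its underside. To be left alone.
Things that resemble listed ones, but are neither listed nor needed, are in the scene too. What is shaped like the part that bears housing_b_mid but orange or red is not meant.

How it is judged:
At the end, for the whole second after the job is handed in: Counting from the connector box, the housings stand in order of height, shortest first, one on each pad: each axis within 12 mm of its pad's centre, standing on the pad (height within 5 mm), upright within 0.1 rad, and at rest (((horizontal distance between connector_box and pad_a_top below 0.13 m and horizontal distance between housing_a_mid and pad_a_top below 0.012 m and horizontal distance between housing_b_mid and pad_b_top below 0.012 m and horizontal distance between housing_c_mid and pad_c_top below 0.012 m and horizontal distance between housing_d_mid and pad_d_top below 0.012 m) or (horizontal distance between connector_box and pad_d_top below 0.13 m and horizontal distance between housing_a_mid and pad_d_top below 0.012 m and horizontal distance between housing_b_mid and pad_c_top below 0.012 m and horizontal distance between housing_c_mid and pad_b_top below 0.012 m and horizontal distance between housing_d_mid and pad_a_top below 0.012 m)) and z of housing_a_mid in the frame of pad_a_top between 0.018 and 0.028 m and angle between each of housing_a_mid, housing_b_mid, housing_c_mid, housing_d_mid's own z axis and vertical below 0.1 rad and linear speed of each of housing_a, housing_b, housing_c, housing_d below 0.02 m/s and angular speed of each of housing_a, housing_b, housing_c, housing_d below 0.3 rad/s and z of housing_b_mid in the frame of pad_a_top between 0.027 and 0.037 m and z of housing_c_mid in the frame of pad_a_top between 0.036 and 0.046 m and z of housing_d_mid in the frame of pad_a_top between 0.045 and 0.055 m); the robot touches nothing.
It fails at once if the dropper bottle is shifted by more than 30 mm or knocked over (distance of bottle from where it was at the start of the episode above 0.03 m or angle between bottle's own z axis and vertical above 0.5 rad).
It also fails if it takes over 106 s, if anything falls off the work surface, if the arm or the gripper's body presses on something with over 40 N, if the wrist force passes 120 N, or if a joint passes its speed limit or range.

## Working session

There is one attempt and no reset: what is moved stays moved. The work goes in short steps, Python scripts to look and compute and a tool call to move; the robot and the scene stay as the last step left them, time stands still between calls to the robot, and variables do not carry over. Pictures are saved under pics/ and viewed, at most 14 in all, crops included, and the job is handed in when it is done.

Besides the shell and the picture viewer there is one more tool, called after "Call:" in YAML: its name, and indented under it one key for each argument. arm_command: Moves the arm, as the interface text tells. Its arguments: {"type":"object","properties":{"motion":{"type":"array"}},"required":["motion"]}

```bash
mkdir -p pics; python3 - <<'E'
from plant import manip
import cv2
s=manip.get_state(); print(s['time'],s['tool_pos'],s['eef_rot'],s['width'],manip.tcp_to_grasp)
for n in("scene","top"):
    d=manip.get_image(n); cv2.imwrite(f"pics/{n}0.png",d['color'][:,:,::-1]); print(n,d['mtx'].tolist(),d['R'].tolist(),d['t'].tolist())
E
```

```text
0.0 [ 0.23650593 -0.6048894   0.19261547] [ 9.82680746e-01  1.85304813e-01 -2.23923977e-04 -7.92635307e-04] 0.08704929800419334 -0.0187
scene [[526.1116666258936, 0.0, 315.8062011309259], [0.0, 526.1116666258936, 240.61681671814648], [0.0, 0.0, 1.0]] [[-0.345776963915268, 0.9381381743699887, -0.018304562690307984], [0.6751928702973469, 0.23521996370980533, -0.6991324313547379], [-0.6515772242222473, -0.2541029997109476, -0.714757851592222]] [0.17175421959703613, -0.32875601475515803, 1.2531599989473055]
top [[560.2441813925275, 0.0, 322.40576858612144], [0.0, 560.2441813925275, 237.5562587525614], [0.0, 0.0, 1.0]] [[-0.016093149164876457, -0.9996406594520286, -0.021437409364709524], [-0.9967804604109781, 0.01772401956116718, -0.07819573436878755], [0.07854759253367133, 0.020109975159319785, -0.9967075120647262]] [0.03235823920690407, 0.5286052037100636, 0.9732435042676992]
```

View pics/scene0.png

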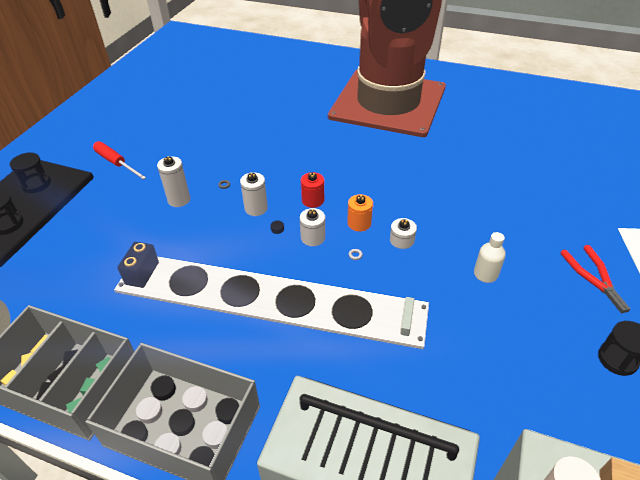

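View pics/top0.png

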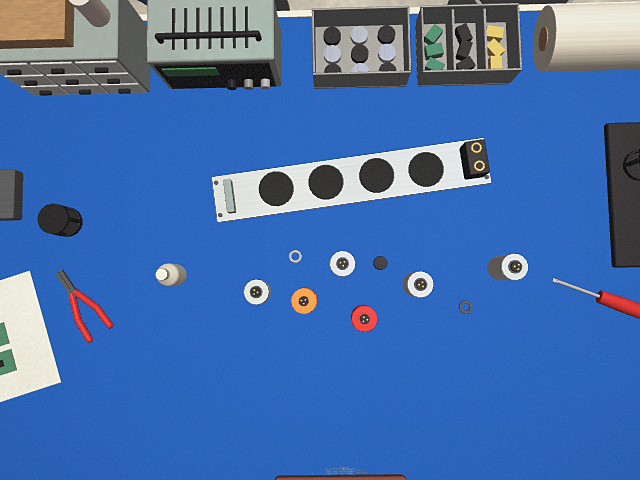

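The connector box is at the right end in the top view, so pad_a is at about (426,169) and pad_d at about (276,189). Housing tops: a (256,292), b (342,264), c (420,284), d (515,267). The bottle is at (170,275). Next I'll refine these positions with image code.

```bash
cat > h.py <<'E'
import numpy as np,cv2
from plant import manip
def ray(d,u,v,z):
    M=d['R'].T@np.linalg.inv(d['mtx'])@[u,v,1.]; c=-d['R'].T@d['t']
    return c+M*(z-c[2])/M[2]
def proj(d,X):
    p=d['mtx']@(d['R']@np.array(X)+d['t']); return p[:2]/p[2]
def blob(d,u,v,r,thr):
    "centroid of dark pixels within r of u,v"
    g=d['color'].max(2).astype(float); yy,xx=np.mgrid[:480,:640]
    m=((xx-u)**2+(yy-v)**2<r*r)&(g<thr); return xx[m].mean(),yy[m].mean(),m.sum()
def st(*a):
    s=manip.get_state(); print(round(s['time'],2),s['tool_pos'].round(4),s['force'].round(1),round(s['width'],4))
E
python3 - <<'E'
from h import *
d=manip.get_image("top"); img=d['color'][:,:,::-1].copy()
for n,u,v in zip("abcd",(426,376,326,276),(169,176,182,189)):
    b=blob(d,u,v,22,90); print("pad",n,np.round(b,1),ray(d,b[0],b[1],.012).round(4))
for n,u,v,z in zip("abcd",(256,342,420,515),(292,264,284,267),(.046,.064,.082,.1)):
    b=blob(d,u,v,9,120); X=ray(d,b[0],b[1],z); print("h",n,np.round(b,1),X.round(4),np.hypot(*X[:2]).round(3))
    s=manip  # check in crop
    cv2.circle(img,tuple(int(round(k)) for k in b[:2]),0,(0,255,0),-1)
for n,u,v,z in(("orange",304,301,.064),("red",364,319,.064),("bottle",162,274,.09)): print(n,ray(d,u,v,z).round(3))
cv2.imwrite("pics/crop1.png",cv2.resize(img[140:330,230:540],None,fx=2.5,fy=2.5,interpolation=cv2.INTER_CUBIC))
E
```

```text
pad a [425.6 169.  935. ] [ 0.6504 -0.1643  0.012 ]
pad b [376.1 175.  942. ] [ 0.6412 -0.0751  0.012 ]
pad c [325.5 181.6 931. ] [0.6309 0.0164 0.012 ]
pad d [275.6 188.4 926. ] [0.6204 0.1067 0.012 ]
h a [255.7 291.5 103. ] [0.4361 0.1392 0.046 ] 0.458
h b [342.  263.2 104. ] [ 0.4817 -0.0099  0.064 ] 0.482
h c [420.  283.9 117. ] [ 0.4448 -0.1374  0.082 ] 0.466
h d [514.5 266.3 126. ] [ 0.4708 -0.2877  0.1   ] 0.552
orange [0.419 0.055 0.064]
red [ 0.388 -0.045  0.064]
bottle [0.468 0.288 0.09 ]
```

View pics/crop1.png

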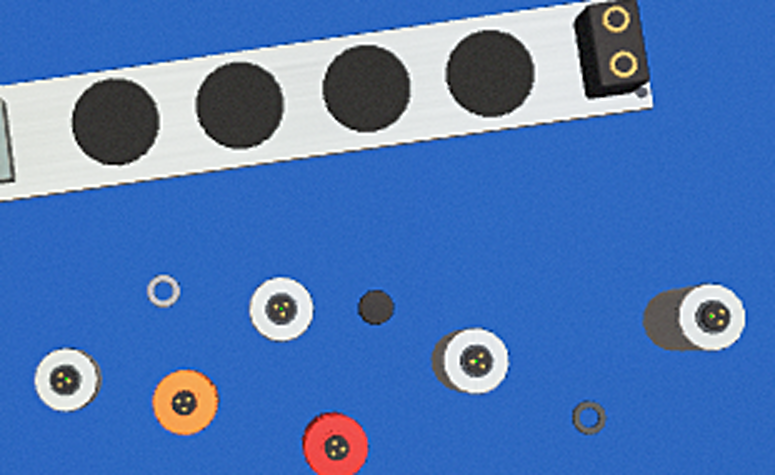

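Call:
arm_command:
  motion:
    - [[0.3, -0.15, 0, 0, 0, -0.09, 0], [0.6, -0.3, 0, 0, 0, -0.18, 0], [0.85, -0.42, 0, 0, 0, -0.27, 0], [1, -0.5, 0, 0, 0, -0.36, 0], [1, -0.5, 0, 0, 0, -0.45, 0], [1, -0.5, 0, 0, 0, -0.54, 0], [1, -0.5, 0, 0, 0, -0.599, 0], [1, -0.5, 0, 0, 0, -0.599, 0]]

```text
time: 1.15
tool_pos: [0.3864, -0.4393, 0.1933]
eef_rot: [0.707, 0.707, 0.0, -0.0]
force: [0.5, 0.4, 0.6]
width: 0.0867
gripper_force: 0.0
```

Call:
arm_command:
  motion:
    - [[0.25, 0.2, 0, 0, 0, 0, 0], [0.5, 0.4, 0, 0, 0, 0, 0], [0.75, 0.5, 0, 0, 0, 0, 0], [1, 0.5, 0, 0, 0, 0, 0], [1, 0.5, 0, 0, 0, 0, 0], [1, 0.5, 0, 0, 0, 0, 0], [1, 0.5, 0, 0, 0, 0, 0], [1, 0.5, 0, 0, 0, 0, 0]]

```text
time: 2.15
tool_pos: [0.4863, -0.2404, 0.1934]
eef_rot: [0.708, 0.706, -0.0, -0.0]
force: [0.1, -1.0, -0.3]
width: 0.0869
gripper_force: 0.0
```

Call:
arm_command:
  motion:
    - [[0.25, 0, 0, 0, 0, 0, 0], [0.5, 0, 0, 0, 0, 0, 0], [0.75, 0, 0, 0, 0, 0, 0], [1, 0, 0, 0, 0, 0, 0], [1, 0, 0, 0, 0, 0, 0], [1, 0, 0, 0, 0, 0, 0], [1, 0, 0, 0, 0, 0, 0], [1, 0, 0, 0, 0, 0, 0]]

```text
time: 3.15
tool_pos: [0.4866, -0.0404, 0.1934]
eef_rot: [0.708, 0.706, -0.0, -0.0]
force: [-0.6, -0.2, -0.0]
width: 0.0868
gripper_force: 0.0
```

Call:
arm_command:
  motion:
    - [[0.25, -0.05, 0, 0, 0, 0, 0], [0.5, -0.1, 0, 0, 0, 0, 0], [0.75, -0.2, 0, 0, 0, 0, 0], [0.893, -0.25, 0, 0, 0, 0, 0], [0.893, -0.25, 0, 0, 0, 0, 0], [0.893, -0.25, 0, 0, 0, 0, 0], [0.893, -0.25, 0, 0, 0, 0, 0], [0.893, -0.25, 0, 0, 0, 0, 0]]

```text
time: 4.15
tool_pos: [0.4369, 0.1384, 0.1935]
eef_rot: [0.708, 0.707, -0.0, -0.0]
force: [0.1, 0.4, 0.3]
width: 0.087
gripper_force: 0.0
```

```bash
python3 - <<'E'
from h import *
d=manip.get_image("scene"); img=d['color'][:,:,::-1].copy()
cv2.imwrite("pics/s2.png",cv2.resize(img[100:350,200:520],None,fx=2.3,fy=2.3))
E
```

```text
(no output)
```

View pics/s2.png

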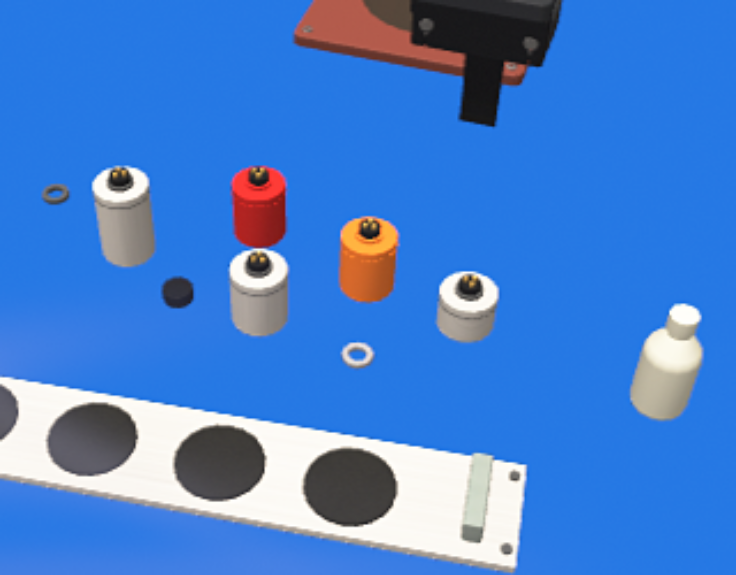

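The gripper hangs over housing a (the crop shows a at about (468,305)), with its fingers along x and clear of the orange housing. I'll go down and grip.

Call:
arm_command:
  motion:
    - [[0, 0, 0.2, 0, 0, 0, 0], [0, 0, 0.4, 0, 0, 0, 0], [0, 0, 0.6, 0, 0, 0, 0], [0, 0, 0.75, 0, 0, 0, 0], [0, 0, 0.85, 0, 0, 0, 0], [0, 0, 0.917, 0, 0, 0, 0], [0, 0, 0.917, 0, 0, 0, 0], [0, 0, 0.917, 0, 0, 0, 255]]

```text
time: 5.2
tool_pos: [0.4372, 0.1394, 0.0109]
eef_rot: [0.707, 0.707, 0.0, 0.0]
force: [-0.4, 0.0, 0.1]
width: 0.0824
gripper_force: 0.0
```

Call:
arm_command:
  motion:
    - [[0, 0, 0, 0, 0, 0, 255], [0, 0, 0, 0, 0, 0, 255], [0, 0, 0, 0, 0, 0, 255], [0, 0, 0, 0, 0, 0, 255], [0, 0, -0.1, 0, 0, 0, 255], [0, 0, -0.25, 0, 0, 0, 255], [0, 0, -0.4, 0, 0, 0, 255], [0, 0, -0.5, 0, 0, 0, 255]]

```text
time: 6.2
tool_pos: [0.437, 0.1394, 0.1116]
eef_rot: [0.707, 0.707, 0.0, 0.0]
force: [0.8, -0.9, 0.2]
width: 0.0056
gripper_force: 0.0
```

```bash
python3 - <<'E'
from h import *
st()
d=manip.get_image("scene"); img=d['color'][:,:,::-1].copy()
cv2.imwrite("pics/s3.png",cv2.resize(img[100:350,200:520],None,fx=2.3,fy=2.3))
E
```

```text
6.2 [0.437  0.1394 0.1116] [ 0.8 -0.9  0.2] 0.0056
```

View pics/s3.png

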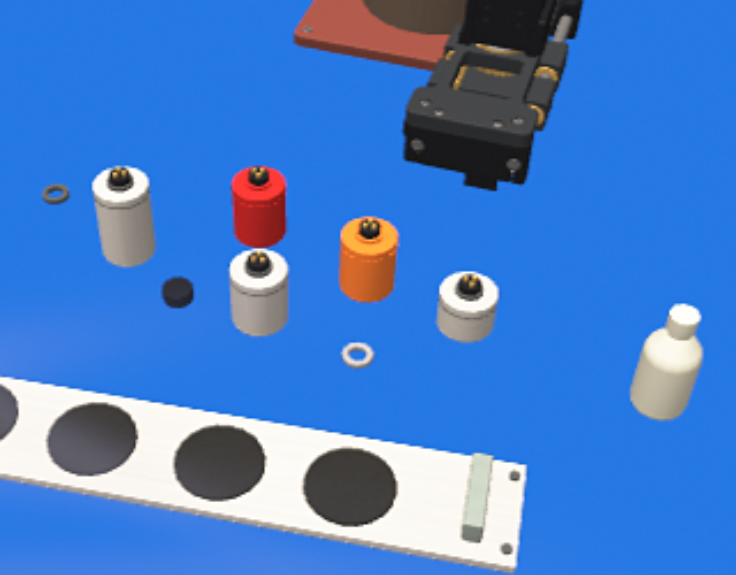

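The fingers were still closing when the lift began, and the housing stands unmoved at (468,305). I'll open, go down again and let the fingers close fully first.

Call:
arm_command:
  motion:
    - [[0, 0, 0, 0, 0, 0, 0], [0, 0, 0, 0, 0, 0, 0], [0, 0, 0, 0, 0, 0, 0], [0, 0, 0, 0, 0, 0, 0], [0, 0, 0, 0, 0, 0, 0], [0, 0, 0, 0, 0, 0, 0], [0, 0, 0, 0, 0, 0, 0], [0, 0, 0, 0, 0, 0, 0]]

```text
time: 7.25
tool_pos: [0.4366, 0.1392, 0.1102]
eef_rot: [0.707, 0.707, 0.0, -0.0]
force: [-0.4, -0.6, 0.1]
width: 0.0756
gripper_force: 0.0
```

Call:
arm_command:
  motion:
    - [[0, 0, 0.1, 0, 0, 0, 0], [0, 0, 0.2, 0, 0, 0, 0], [0, 0, 0.35, 0, 0, 0, 0], [0, 0, 0.45, 0, 0, 0, 0], [0, 0, 0.5, 0, 0, 0, 0], [0, 0, 0.5, 0, 0, 0, 255], [0, 0, 0.5, 0, 0, 0, 255], [0, 0, 0.5, 0, 0, 0, 255]]

```text
time: 8.25
tool_pos: [0.4372, 0.1393, 0.0109]
eef_rot: [0.707, 0.707, 0.001, 0.0]
force: [-0.4, -0.5, -0.2]
width: 0.0648
gripper_force: 0.0
```

Call:
arm_command:
  motion:
    - [[0, 0, 0, 0, 0, 0, 255], [0, 0, 0, 0, 0, 0, 255], [0, 0, 0, 0, 0, 0, 255], [0, 0, 0, 0, 0, 0, 255], [0, 0, 0, 0, 0, 0, 255], [0, 0, 0, 0, 0, 0, 255], [0, 0, 0, 0, 0, 0, 255], [0, 0, 0, 0, 0, 0, 255]]

```text
time: 9.25
tool_pos: [0.4367, 0.1392, 0.0102]
eef_rot: [0.707, 0.707, 0.0, 0.0]
force: [0.2, -0.1, -0.3]
width: 0.0146
gripper_force: 30.0
```

```bash
python3 - <<'E'
from h import *
st()
d=manip.get_image("scene"); img=d['color'][:,:,::-1].copy()
cv2.imwrite("pics/s4.png",cv2.resize(img[130:270,340:480],None,fx=4,fy=4))
d=manip.get_image("top"); img=d['color'][:,:,::-1].copy()
print(proj(d,[.4367,.1392,.0102]))
cv2.imwrite("pics/t4.png",img)
E
```

```text
9.25 [0.4367 0.1392 0.0102] [ 0.2 -0.1 -0.3] 0.0146
[258.52786409 290.75920192]
```

View pics/s4.png

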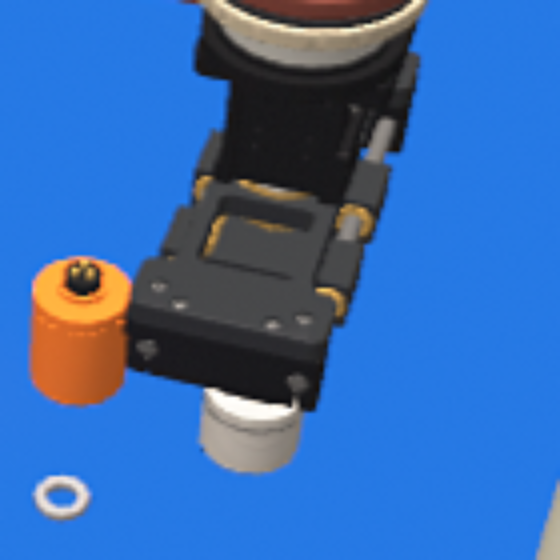

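The fingers close at about stub height (width 14.6 mm against the 17 mm stub), although the TCP reading is z=0.010. So the real fingertips sit about 25–35 mm above the reading, and the earlier pictures agree. I'll open, go 18 mm lower and look.

Call:
arm_command:
  motion:
    - [[0, 0, 0, 0, 0, 0, 0], [0, 0, 0, 0, 0, 0, 0], [0, 0, 0, 0, 0, 0, 0], [0, 0, 0, 0, 0, 0, 0], [0, 0, 0, 0, 0, 0, 0], [0, 0, 0, 0, 0, 0, 0], [0, 0, 0, 0, 0, 0, 0], [0, 0, 0, 0, 0, 0, 0]]

```text
time: 10.35
tool_pos: [0.4366, 0.1392, 0.0102]
eef_rot: [0.707, 0.707, 0.0, -0.0]
force: [0.4, -0.2, -0.0]
width: 0.0836
gripper_force: 0.0
```

Call:
arm_command:
  motion:
    - [[0, 0, 0, 0, 0, 0, 0], [0, 0, 0.01, 0, 0, 0, 0], [0, 0, 0.03, 0, 0, 0, 0], [0, 0, 0.05, 0, 0, 0, 0], [0, 0, 0.07, 0, 0, 0, 0], [0, 0, 0.09, 0, 0, 0, 0], [0, 0, 0.09, 0, 0, 0, 0], [0, 0, 0.09, 0, 0, 0, 0]]

```text
time: 11.35
tool_pos: [0.4366, 0.1393, -0.0078]
eef_rot: [0.707, 0.707, 0.0, -0.0]
force: [0.5, 0.2, 1.0]
width: 0.0871
gripper_force: 0.0
```

```bash
python3 - <<'E'
from h import *
st()
d=manip.get_image("scene"); img=d['color'][:,:,::-1].copy()
cv2.imwrite("pics/s5.png",cv2.resize(img[130:270,340:480],None,fx=4,fy=4))
X=manip.get_state()['tool_pos']
for dx in(-.05,.0435,.0585): print(proj(d,X+[dx,0,0]).round(1))
E
```

```text
11.35 [ 0.4366  0.1393 -0.0078] [0.5 0.2 1. ] 0.0871
[407.3 224.6]
[394.7 260. ]
[392.6 266.2]
```

View pics/s5.png

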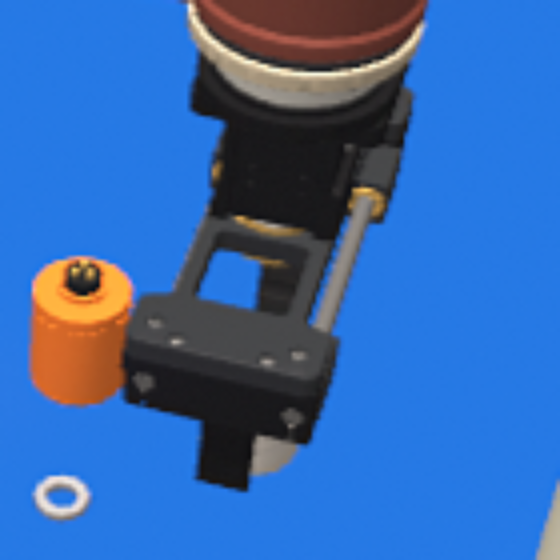

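The open finger's tip is at crop (222,487), i.e. full-frame (395.5,252), which puts the real tip at about z=0.02. I'll go 14 mm lower and close.

Call:
arm_command:
  motion:
    - [[0, 0, 0.02, 0, 0, 0, 0], [0, 0, 0.04, 0, 0, 0, 0], [0, 0, 0.055, 0, 0, 0, 0], [0, 0, 0.07, 0, 0, 0, 0], [0, 0, 0.07, 0, 0, 0, 255], [0, 0, 0.07, 0, 0, 0, 255], [0, 0, 0.07, 0, 0, 0, 255], [0, 0, 0.07, 0, 0, 0, 255]]

```text
time: 12.4
tool_pos: [0.4367, 0.1393, -0.0217]
eef_rot: [0.707, 0.707, 0.0, 0.0]
force: [0.6, -0.5, 0.8]
width: 0.055
gripper_force: 0.0
```

Call:
arm_command:
  motion:
    - [[0, 0, 0, 0, 0, 0, 255], [0, 0, 0, 0, 0, 0, 255], [0, 0, 0, 0, 0, 0, 255], [0, 0, 0, 0, 0, 0, 255], [0, 0, 0, 0, 0, 0, 255], [0, 0, 0, 0, 0, 0, 255], [0, 0, 0, 0, 0, 0, 255], [0, 0, 0, 0, 0, 0, 255]]

```text
time: 13.4
tool_pos: [0.4367, 0.1393, -0.0218]
eef_rot: [0.707, 0.707, 0.0, 0.0]
force: [0.7, -0.2, 1.6]
width: 0.0433
gripper_force: 30.0
```

Gripped: the width is 43 mm. I'll lift and carry it to pad a.

Call:
arm_command:
  motion:
    - [[0, 0, -0.1, 0, 0, 0, 255], [0, 0, -0.3, 0, 0, 0, 255], [0, 0, -0.5, 0, 0, 0, 255], [-0.2, 0.2, -0.5, 0, 0, 0, 255], [-0.4, 0.4, -0.5, 0, 0, 0, 255], [-0.6, 0.6, -0.5, 0, 0, 0, 255], [-0.8, 0.75, -0.5, 0, 0, 0, 255], [-1, 0.75, -0.5, 0, 0, 0, 255]]

```text
time: 14.4
tool_pos: [0.5877, -0.0619, 0.0773]
eef_rot: [0.707, 0.707, 0.0, -0.001]
force: [0.8, -0.2, -0.7]
width: 0.0429
gripper_force: 30.0
```

Call:
arm_command:
  motion:
    - [[-0.2, 0.1, 0, 0, 0, 0, 255], [-0.4, 0.2, 0, 0, 0, 0, 255], [-0.518, 0.318, 0, 0, 0, 0, 255], [-0.518, 0.318, 0.15, 0, 0, 0, 255], [-0.518, 0.318, 0.3, 0, 0, 0, 255], [-0.518, 0.318, 0.35, 0, 0, 0, 255], [-0.518, 0.318, 0.35, 0, 0, 0, 255], [-0.518, 0.318, 0.35, 0, 0, 0, 255]]

```text
time: 15.4
tool_pos: [0.651, -0.1643, 0.0095]
eef_rot: [0.707, 0.707, 0.001, 0.001]
force: [0.2, 0.6, -0.8]
width: 0.0434
gripper_force: 30.0
```

```bash
python3 - <<'E'
from h import *
st()
d=manip.get_image("scene"); img=d['color'][:,:,::-1].copy()
X=manip.get_state()['tool_pos']; print(proj(d,[.6504,-.1643,.012]),proj(d,[X[0],X[1],X[2]+.0218]))
cv2.imwrite("pics/s6.png",cv2.resize(img[180:320,100:300],None,fx=4,fy=4))
E
```

```text
15.4 [ 0.651  -0.1643  0.0095] [ 0.2  0.6 -0.8] 0.0434
[189.24431478 279.25921872] [186.65016168 271.75277658]
```

View pics/s6.png

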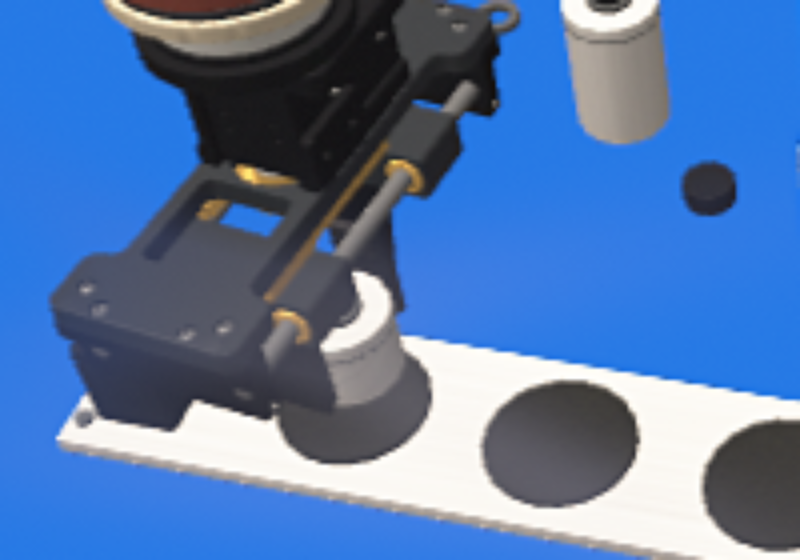

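Housing a hangs over pad a (pad centre at about (357,397) in the crop), clear of the connector box. I'll lower it, release it and retreat towards b.

Call:
arm_command:
  motion:
    - [[0, 0, 0.03, 0, 0, 0, 255], [0, 0, 0.06, 0, 0, 0, 255], [0, 0, 0.085, 0, 0, 0, 255], [0, 0, 0.085, 0, 0, 0, 255], [0, 0, 0.085, 0, 0, 0, 255], [0, 0, 0.085, 0, 0, 0, 0], [0, 0, 0.085, 0, 0, 0, 0], [0, 0, 0.085, 0, 0, 0, 0]]

```text
time: 16.45
tool_pos: [0.6503, -0.1644, -0.0087]
eef_rot: [0.707, 0.707, 0.0, 0.0]
force: [-0.7, 0.3, -0.5]
width: 0.0661
gripper_force: 0.0
```

Call:
arm_command:
  motion:
    - [[0, 0, 0, 0, 0, 0, 0], [0, 0, 0, 0, 0, 0, 0], [0, 0, 0, 0, 0, 0, 0], [0, 0, -0.1, 0, 0, 0, 0], [0, 0, -0.25, 0, 0, 0, 0], [0, 0, -0.4, 0, 0, 0, 0], [0, 0, -0.5, 0, 0, 0, 0], [0, 0, -0.5, 0, 0, 0, 0]]

```text
time: 17.45
tool_pos: [0.6514, -0.1645, 0.0934]
eef_rot: [0.707, 0.707, 0.001, 0.002]
force: [-0.0, -0.4, 0.0]
width: 0.087
gripper_force: 0.0
```

Call:
arm_command:
  motion:
    - [[0.15, -0.2, 0, 0, 0, 0, 0], [0.35, -0.4, 0, 0, 0, 0, 0], [0.55, -0.6, 0, 0, 0, 0, 0], [0.7, -0.75, 0, 0, 0, 0, 0], [0.772, -0.843, 0, 0, 0, 0, 0], [0.772, -0.843, 0, 0, 0, 0, 0], [0.772, -0.843, 0, 0, 0, 0, 0], [0.772, -0.843, 0.1, 0, 0, 0, 0]]

```text
time: 18.45
tool_pos: [0.4834, -0.0108, 0.0717]
eef_rot: [0.708, 0.707, 0.001, 0.001]
force: [0.7, 0.2, -0.4]
width: 0.0871
gripper_force: 0.0
```

```bash
python3 - <<'E'
from h import *
st()
d=manip.get_image("scene"); img=d['color'][:,:,::-1].copy()
print(proj(d,[.6504,-.1643,.058]))
cv2.imwrite("pics/s7.png",cv2.resize(img[130:330,120:380],None,fx=3,fy=3))
E
```

```text
18.45 [ 0.4834 -0.0108  0.0717] [ 0.7  0.2 -0.4] 0.0871
[183.69485936 260.39710303]
```

View pics/s7.png

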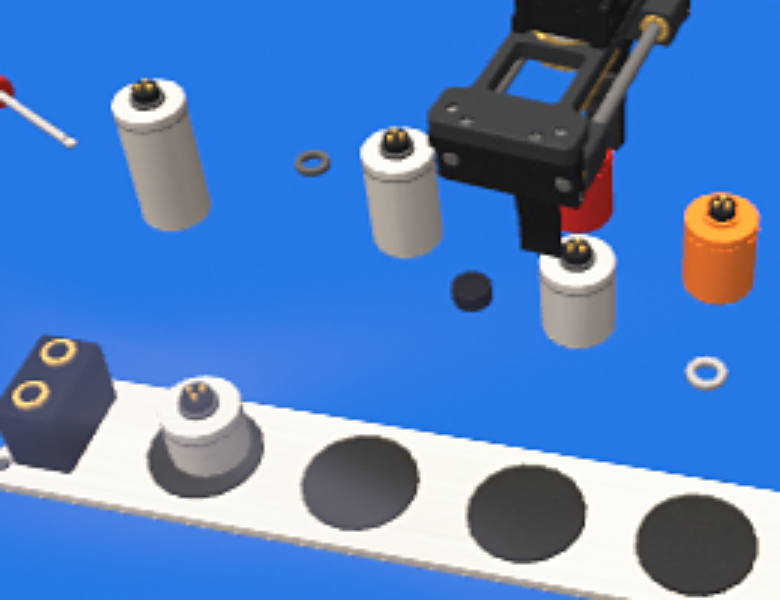

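Housing a stands centred on its pad: its stub is at full-frame (185.7,261), predicted (183.7,260.4). The gripper is over b, so I'll pick it up.

Call:
arm_command:
  motion:
    - [[0, 0, 0.1, 0, 0, 0, 0], [0, 0, 0.2, 0, 0, 0, 0], [0, 0, 0.3, 0, 0, 0, 0], [0, 0, 0.38, 0, 0, 0, 0], [0, 0, 0.415, 0, 0, 0, 0], [0, 0, 0.415, 0, 0, 0, 255], [0, 0, 0.415, 0, 0, 0, 255], [0, 0, 0.415, 0, 0, 0, 255]]

```text
time: 19.5
tool_pos: [0.4821, -0.01, -0.0112]
eef_rot: [0.707, 0.707, 0.0, 0.0]
force: [0.0, -0.8, 0.5]
width: 0.0649
gripper_force: 0.0
```

Call:
arm_command:
  motion:
    - [[0, 0, 0, 0, 0, 0, 255], [0, 0, 0, 0, 0, 0, 255], [0, 0, 0, 0, 0, 0, 255], [0, 0, 0, 0, 0, 0, 255], [0, 0, 0, 0, 0, 0, 255], [0, 0, 0, 0, 0, 0, 255], [0, 0, 0, 0, 0, 0, 255], [0, 0, 0, 0, 0, 0, 255]]

```text
time: 20.5
tool_pos: [0.4819, -0.01, -0.0116]
eef_rot: [0.707, 0.707, 0.0, 0.0]
force: [0.8, -0.1, 5.0]
width: 0.0432
gripper_force: 30.0
```

Call:
arm_command:
  motion:
    - [[0, 0, -0.1, 0, 0, 0, 255], [0, 0, -0.25, 0, 0, 0, 255], [0, 0, -0.4, 0, 0, 0, 255], [-0.1, 0.25, -0.4, 0, 0, 0, 255], [-0.2, 0.5, -0.4, 0, 0, 0, 255], [-0.3, 0.7, -0.4, 0, 0, 0, 255], [-0.325, 0.797, -0.4, 0, 0, 0, 255], [-0.325, 0.797, -0.4, 0, 0, 0, 255]]

```text
time: 21.5
tool_pos: [0.6408, -0.0751, 0.0666]
eef_rot: [0.707, 0.707, -0.0, -0.001]
force: [-0.2, 0.1, -1.2]
width: 0.0434
gripper_force: 30.0
```

Call:
arm_command:
  motion:
    - [[0, 0, 0.1, 0, 0, 0, 255], [0, 0, 0.2, 0, 0, 0, 255], [0, 0, 0.27, 0, 0, 0, 255], [0, 0, 0.31, 0, 0, 0, 255], [0, 0, 0.335, 0, 0, 0, 255], [0, 0, 0.335, 0, 0, 0, 255], [0, 0, 0.335, 0, 0, 0, 255], [0, 0, 0.335, 0, 0, 0, 0]]

```text
time: 22.5
tool_pos: [0.6414, -0.075, 0.0017]
eef_rot: [0.707, 0.707, 0.0, 0.0]
force: [-0.0, 0.2, 0.8]
width: 0.0476
gripper_force: 0.0
```

Call:
arm_command:
  motion:
    - [[0, 0, 0, 0, 0, 0, 0], [0, 0, 0, 0, 0, 0, 0], [0, 0, 0, 0, 0, 0, 0], [0, 0, 0, 0, 0, 0, 0], [0, 0, -0.15, 0, 0, 0, 0], [0, 0, -0.3, 0, 0, 0, 0], [0, 0, -0.45, 0, 0, 0, 0], [0, 0, -0.5, 0, 0, 0, 0]]

```text
time: 23.5
tool_pos: [0.642, -0.0749, 0.1031]
eef_rot: [0.707, 0.707, 0.001, 0.001]
force: [0.2, -0.3, 0.1]
width: 0.0869
gripper_force: 0.0
```

Call:
arm_command:
  motion:
    - [[-0.1, -0.2, 0, 0, 0, 0, 0], [-0.2, -0.4, 0, 0, 0, 0, 0], [-0.3, -0.65, 0, 0, 0, 0, 0], [-0.311, -0.85, 0, 0, 0, 0, 0], [-0.311, -0.982, 0, 0, 0, 0, 0], [-0.311, -0.982, 0, 0, 0, 0, 0], [-0.311, -0.982, 0.1, 0, 0, 0, 0], [-0.311, -0.982, 0.2, 0, 0, 0, 0]]

```text
time: 24.5
tool_pos: [0.4455, -0.1371, 0.0605]
eef_rot: [0.707, 0.707, 0.0, 0.0]
force: [0.2, -0.5, -0.4]
width: 0.0871
gripper_force: 0.0
```

Call:
arm_command:
  motion:
    - [[0, 0, 0.1, 0, 0, 0, 0], [0, 0, 0.2, 0, 0, 0, 0], [0, 0, 0.27, 0, 0, 0, 0], [0, 0, 0.295, 0, 0, 0, 0], [0, 0, 0.295, 0, 0, 0, 255], [0, 0, 0.295, 0, 0, 0, 255], [0, 0, 0.295, 0, 0, 0, 255], [0, 0, 0.295, 0, 0, 0, 255]]

```text
time: 25.5
tool_pos: [0.4448, -0.1373, 0.0025]
eef_rot: [0.707, 0.707, 0.0, 0.0]
force: [-0.2, -0.2, 0.0]
width: 0.0549
gripper_force: 0.0
```

Call:
arm_command:
  motion:
    - [[0, 0, 0, 0, 0, 0, 255], [0, 0, 0, 0, 0, 0, 255], [0, 0, 0, 0, 0, 0, 255], [0, 0, 0, 0, 0, 0, 255], [0, 0, 0, 0, 0, 0, 255], [0, 0, 0, 0, 0, 0, 255], [0, 0, 0, 0, 0, 0, 255], [0, 0, 0, 0, 0, 0, 255]]

```text
time: 26.5
tool_pos: [0.445, -0.1372, 0.0024]
eef_rot: [0.707, 0.707, 0.0, 0.0]
force: [3.2, 0.1, 4.4]
width: 0.0434
gripper_force: 30.0
```

Call:
arm_command:
  motion:
    - [[0, 0, -0.1, 0, 0, 0, 255], [0, 0, -0.3, 0, 0, 0, 255], [0, 0, -0.5, 0, 0, 0, 255], [0.2, 0.2, -0.5, 0, 0, 0, 255], [0.4, 0.4, -0.5, 0, 0, 0, 255], [0.6, 0.6, -0.5, 0, 0, 0, 255], [0.769, 0.8, -0.5, 0, 0, 0, 255], [0.769, 0.93, -0.5, 0, 0, 0, 255]]

```text
time: 27.5
tool_pos: [0.63, 0.021, 0.1005]
eef_rot: [0.705, 0.709, -0.001, -0.002]
force: [-0.1, -0.7, -1.3]
width: 0.0435
gripper_force: 30.0
```

Call:
arm_command:
  motion:
    - [[0, 0, 0, 0, 0, 0, 255], [0, 0, 0.15, 0, 0, 0, 255], [0, 0, 0.3, 0, 0, 0, 255], [0, 0, 0.38, 0, 0, 0, 255], [0, 0, 0.415, 0, 0, 0, 255], [0, 0, 0.435, 0, 0, 0, 255], [0, 0, 0.435, 0, 0, 0, 255], [0, 0, 0.435, 0, 0, 0, 255]]

```text
time: 28.5
tool_pos: [0.6311, 0.0167, 0.016]
eef_rot: [0.707, 0.707, 0.0, 0.0]
force: [-0.5, 1.0, -2.3]
width: 0.0434
gripper_force: 30.0
```

Call:
arm_command:
  motion:
    - [[0, 0, 0, 0, 0, 0, 0], [0, 0, 0, 0, 0, 0, 0], [0, 0, 0, 0, 0, 0, 0], [0, 0, 0, 0, 0, 0, 0], [0, 0, 0, 0, 0, 0, 0], [0, 0, -0.15, 0, 0, 0, 0], [0, 0, -0.3, 0, 0, 0, 0], [0, 0, -0.45, 0, 0, 0, 0]]

```text
time: 29.5
tool_pos: [0.6305, 0.0167, 0.1061]
eef_rot: [0.707, 0.707, -0.0, -0.0]
force: [-0.3, -0.5, 0.6]
width: 0.0874
gripper_force: 0.0
```

Call:
arm_command:
  motion:
    - [[-0.1, -0.25, 0, 0, 0, 0, 0], [-0.3, -0.5, 0, 0, 0, 0, 0], [-0.5, -0.75, 0, 0, 0, 0, 0], [-0.75, -0.8, 0, 0, 0, 0, 0], [-1, -0.8, 0, 0, 0, 0, 0], [-1, -0.8, 0, 0, 0, 0, 0], [-1, -0.8, 0, 0, 0, 0, 0], [-1, -0.8, 0, 0, 0, 0, 0]]

```text
time: 30.5
tool_pos: [0.4709, -0.1819, 0.1052]
eef_rot: [0.706, 0.708, 0.0, -0.0]
force: [-0.1, -0.0, 0.4]
width: 0.0872
gripper_force: 0.0
```

Call:
arm_command:
  motion:
    - [[-0.2, 0, 0, 0, 0, 0, 0], [-0.4, 0, 0, 0, 0, 0, 0], [-0.52, 0, 0, 0, 0, 0, 0], [-0.52, 0, 0, 0, 0, 0, 0], [-0.52, 0, 0.05, 0, 0, 0, 0], [-0.52, 0, 0.1, 0, 0, 0, 0], [-0.52, 0, 0.15, 0, 0, 0, 0], [-0.52, 0, 0.15, 0, 0, 0, 0]]

```text
time: 31.5
tool_pos: [0.47, -0.2866, 0.074]
eef_rot: [0.707, 0.707, -0.0, -0.001]
force: [-0.0, 0.4, -0.0]
width: 0.087
gripper_force: 0.0
```

```bash
python3 - <<'E'
from h import *
st()
d=manip.get_image("scene"); img=d['color'][:,:,::-1].copy()
for p in([.6412,-.0751,.076],[.6309,.0164,.094]): print(proj(d,p).round(1))
cv2.imwrite("pics/s8.png",cv2.resize(img[130:330,120:380],None,fx=3,fy=3))
E
```

```text
31.5 [ 0.47   -0.2866  0.074 ] [-0.   0.4 -0. ] 0.087
[235.7 262.6]
[293.5 264.8]
```

View pics/s8.png

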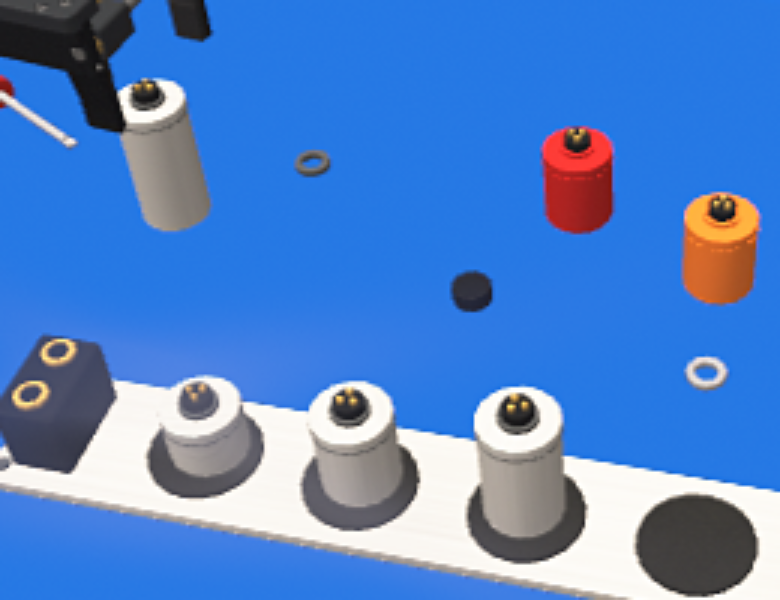

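Housings a, b and c stand on their pads, and the gripper is over d at about (150,95) in the crop. I'll pick up d.

Call:
arm_command:
  motion:
    - [[0, 0, 0.1, 0, 0, 0, 0], [0, 0, 0.2, 0, 0, 0, 0], [0, 0, 0.27, 0, 0, 0, 0], [0, 0, 0.3, 0, 0, 0, 0], [0, 0, 0.3, 0, 0, 0, 255], [0, 0, 0.3, 0, 0, 0, 255], [0, 0, 0.3, 0, 0, 0, 255], [0, 0, 0.3, 0, 0, 0, 255]]

```text
time: 32.55
tool_pos: [0.4707, -0.2875, 0.0155]
eef_rot: [0.707, 0.707, 0.0, 0.0]
force: [0.1, 0.0, -0.8]
width: 0.0547
gripper_force: 0.0
```

Call:
arm_command:
  motion:
    - [[0, 0, 0, 0, 0, 0, 255], [0, 0, 0, 0, 0, 0, 255], [0, 0, 0, 0, 0, 0, 255], [0, 0, 0, 0, 0, 0, 255], [0, 0, 0, 0, 0, 0, 255], [0, 0, 0, 0, 0, 0, 255], [0, 0, 0, 0, 0, 0, 255], [0, 0, 0, 0, 0, 0, 255]]

```text
time: 33.55
tool_pos: [0.4711, -0.2874, 0.0154]
eef_rot: [0.707, 0.707, 0.0, 0.0]
force: [3.4, -0.3, 4.2]
width: 0.0433
gripper_force: 30.0
```

Call:
arm_command:
  motion:
    - [[0, 0, -0.15, 0, 0, 0, 255], [0, 0, -0.4, 0, 0, 0, 255], [0, 0, -0.6, 0, 0, 0, 255], [0.2, 0.05, -0.6, 0, 0, 0, 255], [0.45, 0.1, -0.6, 0, 0, 0, 255], [0.7, 0.2, -0.6, 0, 0, 0, 255], [0.95, 0.25, -0.6, 0, 0, 0, 255], [1, 0.25, -0.6, 0, 0, 0, 255]]

```text
time: 34.55
tool_pos: [0.5194, -0.0832, 0.1341]
eef_rot: [0.705, 0.709, -0.001, -0.002]
force: [-0.5, -0.4, -2.4]
width: 0.0435
gripper_force: 30.0
```

Call:
arm_command:
  motion:
    - [[0.2, 0.1, 0, 0, 0, 0, 255], [0.4, 0.2, 0, 0, 0, 0, 255], [0.6, 0.3, 0, 0, 0, 0, 255], [0.8, 0.4, 0, 0, 0, 0, 255], [0.97, 0.498, 0, 0, 0, 0, 255], [0.97, 0.498, 0, 0, 0, 0, 255], [0.97, 0.498, 0, 0, 0, 0, 255], [0.97, 0.498, 0.1, 0, 0, 0, 255]]

```text
time: 35.55
tool_pos: [0.6208, 0.1049, 0.1153]
eef_rot: [0.708, 0.706, 0.0, 0.001]
force: [1.2, -1.1, -2.5]
width: 0.0436
gripper_force: 30.0
```

Call:
arm_command:
  motion:
    - [[0, 0, 0.1, 0, 0, 0, 255], [0, 0, 0.25, 0, 0, 0, 255], [0, 0, 0.35, 0, 0, 0, 255], [0, 0, 0.4, 0, 0, 0, 255], [0, 0, 0.42, 0, 0, 0, 255], [0, 0, 0.435, 0, 0, 0, 255], [0, 0, 0.435, 0, 0, 0, 255], [0, 0, 0.435, 0, 0, 0, 255]]

```text
time: 36.55
tool_pos: [0.6205, 0.1068, 0.0287]
eef_rot: [0.707, 0.707, 0.0, 0.0]
force: [-0.3, 0.0, -3.3]
width: 0.0434
gripper_force: 30.0
```

Call:
arm_command:
  motion:
    - [[0, 0, 0, 0, 0, 0, 0], [0, 0, 0, 0, 0, 0, 0], [0, 0, 0, 0, 0, 0, 0], [0, 0, 0, 0, 0, 0, 0], [0, 0, 0, 0, 0, 0, 0], [0, 0, -0.15, 0, 0, 0, 0], [0, 0, -0.35, 0, 0, 0, 0], [0, 0, -0.6, 0, 0, 0, 0]]

```text
time: 37.55
tool_pos: [0.6195, 0.1064, 0.1487]
eef_rot: [0.707, 0.707, -0.001, -0.001]
force: [0.7, -0.4, -0.2]
width: 0.0868
gripper_force: 0.0
```

Call:
arm_command:
  motion:
    - [[0, -0.2, -0.1, 0, 0, 0, 0], [0, -0.45, -0.1, 0, 0, 0, 0], [0, -0.7, -0.1, 0, 0, 0, 0], [0, -0.8, -0.1, 0, 0, 0, 0], [0, -0.8, -0.1, 0, 0, 0, 0], [0, -0.8, -0.1, 0, 0, 0, 0], [0, -0.8, -0.1, 0, 0, 0, 0], [0, -0.8, -0.1, 0, 0, 0, 0]]

```text
time: 38.55
tool_pos: [0.4605, 0.1068, 0.168]
eef_rot: [0.707, 0.707, 0.0, -0.001]
force: [-0.1, -0.1, 0.5]
width: 0.0875
gripper_force: 0.0
```

```bash
python3 - <<'E'
from h import *
st()
P=dict(a=[.6504,-.1643],b=[.6412,-.0751],c=[.6309,.0164],d=[.6204,.1067])
H=dict(a=.058,b=.076,c=.094,d=.112)
d=manip.get_image("top"); cv2.imwrite("pics/t9.png",cv2.resize(d['color'][100:330,130:540,::-1],None,fx=1.9,fy=1.9))
for k in "abcd":
    p=proj(d,[*P[k],H[k]]); b=blob(d,p[0],p[1],8,110); print(k,np.round(b,1),(ray(d,b[0],b[1],H[k])[:2]-P[k]).round(4))
E
```

```text
38.55 [0.4605 0.1068 0.168 ] [-0.1 -0.1  0.5] 0.0875
a [428.  165.8  82. ] [-0.0038  0.0034]
b [378.1 169.8  90. ] [-0.0033  0.0014]
c [325.6 174.8  92. ] [-0.0032 -0.0014]
d [271.6 180.   88. ] [-0.003 -0.004]
```

View pics/t9.png

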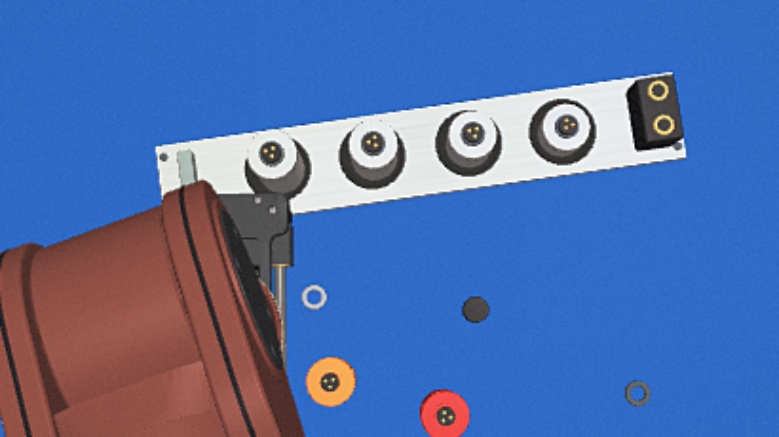

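All four housings stand on their pads in the right order, each within about 5 mm of centre: d (270,153), c (373,143), b (473,131) and a (567,125). The gripper is clear, so I'll hand in.

```bash
python3 -c "
from plant import manip
print(manip.job_done())"
```

```text
the job is handed in; nothing more can be done
None
```

I placed and released all four housings upright on their pads, shortest next to the connector box and tallest at the far end, and handed the job in at about 39 s. The last image put each within about 5 mm of its pad centre. I didn't go near the dropper bottle, though the arm hid it in that image, and the hand-in returned no verdict.

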